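# Clamp a fragile glass tube in a soft-jaw vise

## Task

Slide the bench vise's jaw wide open, then take the amber glass tube out of the blue block with a light grip (under 40 N a finger) and stand it upright, without knocking it, on the vise bed between the V jaw and the cushion. Let go of it, then gently slide the jaw in until the tube sits fully home in the V and the jaw's sprung rubber cushion is pressed in about halfway (black pointer in the green band), never to its stop. Keep the tube upright and leave the other two tubes, the solder spool and the screwdriver alone.

Things in the scene. Friction and masses are not known exactly. Their poses are not given: they have to be found in the camera images.
- vise: green bench vise, fixed, base 90 x 200 mm. Jaws act along its y: fixed cork-lined V jaw at +y, sliding grey jaw at -y; z up. Origin on the bench, mid-width, 95 mm from the base's -y end. Steel bed 20 mm, tops of both jaws 56 mm above the bench. The V (90 degrees, apex at y = +75 mm) opens toward -y, mouth 51 mm wide
- vise_seat (a point): point on the vise bed (20 mm above the bench) where the centre of the tube's underside lies when the tube is fully home in the V; vise frame (0, +52.4, 20) mm, axes as the vise's. V wings reach 3 mm farther toward -y than this point, 25 mm to either side of it in x
- jaw (a joint): travel of the sliding jaw in m: 0 closed, 0.065 fully open; opening moves it along the vise's -y. Needs about 10 N; stays where it is left; starts at 0 to 0.012. The relaxed cushion face is at vise y = +59 mm - travel: with the tube home in the V the cushion first touches at travel 0.0226 and is pressed in by 0.0226 - travel
- jaw_handle (a point): grip point on the orange upright bar of the sliding jaw, 83 mm above the bench, on the bar's axis, at vise y = -12 mm - travel; axes as the vise's. The bar is 18 mm wide along the vise's x, 16 mm along its y and rises from 56 to 100 mm above the bench. Pinch it from above across the vise's x
- cushion (a joint): how far the sprung black rubber cushion (face 24 x 24 mm, centred 38 mm above the bench) is pressed back into the sliding jaw, in m: 0 = relaxed, 0.016 = at its stop; spring 0.5 N per mm. A black pointer on top of the jaw shows it: white band 0 to 0.004, green band 0.004 to 0.012, red band beyond
- rack: blue plastic storage block, fixed, 75 x 210 x 22 mm (x, y, z); three square wells 38 mm wide in a row along its y at -70, 0 and +70 mm, 14 mm deep (floor 8 mm above the bench); origin under its centre, z up. The three tubes stand in the wells in any order.
- tube_amber: the tube to clamp: amber glass with a black base, fragile, about 70 g (50 to 100 g), 88 mm tall. Base 32 mm in diameter up to 30 mm, then glass 30 mm in diameter up to 78 mm, then a rounded top. Origin at the centre of its underside, z along its axis (up)
- tube_clear: bystander: same tube in clear glass with a white base; origin at the centre of its underside
- tube_green: bystander: same tube in green glass with a black base; origin at the centre of its underside
- spool: bystander: solder spool with yellow flanges, 48 mm in diameter, 36 mm tall, standing on the bench; origin at the centre of its underside
- screwdriver: bystander: screwdriver with a red handle lying on the bench beyond the work; origin under its middle
Things that resemble listed ones, but are neither listed nor needed, are in the scene too. There is more than one size of the tube_amber; the job needs the smallest.

How it is judged:
By the outcome, as a careful person would: the job done as asked, in the order asked, and still so for the second after the job is handed in, with the robot touching nothing.
It also fails if it takes over 72 s, if anything falls off the work surface, if the arm or the gripper's body presses on something with over 40 N, if the wrist force passes 120 N, or if a joint passes its speed limit or range.

## Robot

A 6-joint arm with a two-finger parallel gripper is mounted at the origin on the work surface. World frame = base frame: x ahead of the robot, y to its left, z up, the work surface at z = 0. Lengths are in m, angles in rad, forces in N, time in s.
With the tool pointing down it reaches from about 0.275 to 1 m from the base axis. Payload 8.4 kg.
Tool frame: the origin (TCP) lies on the centre line of the jaws, within the pads' length; the fingertips stand 17 mm ahead of it and the grasp point (between the pads) lies 2 mm behind it (bot.tcp_to_tips is the z of the fingertips in the tool frame, in m); z points along the fingers, y is the line along which they close (so a half turn about z gives the same grasp; the last joint's range is limited). The gripper opens to 85 mm and grips with 20 to 120 N. Pads are 22 mm wide; open, the fingers measure 114 mm over their backs; the gripper's body (76 mm by 85 mm) begins 54 mm behind the grasp point. The pads swing forward as they close: fully open they stand 13 mm farther back than shut.
Start: joints at [1.197, 0.353, 1.633, -0, 1.155, -0.002], TCP at [0.227, 0.582, 0.219] pointing down, gripper open.
Joint ranges: [-2.63, 2.63], [-0.92, 2.1], [0.06, 2.66], [-1.3, 4.44], [0, 2.69], [-3.02, 3.02]. Speed limits (rad/s): [2.22, 2.22, 2.79, 3.14, 3.14, 3.14].

## Interface

Orientations are given as a unit quaternion [x, y, z, w].
In Python, from workcell import bot, hand, kinematics, get_obs, vision, hand_in gives the robot as it stands. The module is installed in compiled form; this text tells all that it offers. Calls block until the motion is done:
- bot.reach(position, orientation): joint-space move of the TCP to a pose.
- bot.servo_line(position, ori=None, velocity=0.15): straight line of the TCP; ori=None keeps the orientation; velocity is the mean speed in m/s.
- bot.goto_joints(angles): joint-space move.
- hand.move_gripper(opening, strength=None): finger opening in m; strength is the grip in N (None keeps the last); returns when the fingers have stopped.
- bot.dwell(seconds).
- kinematics.solve_ik(position, orientation): joint angles nearest the present ones, or None.
- get_obs(): the state.
- vision.read_camera(name): name is "scene" or "top"; returns a dict with "frame" (420x560x3 uint8, red, green, blue), "intrinsics" (3x3 intrinsics, pixels), "view" (4x4, takes a point from world to camera coordinates). Camera axes: x right, y down, z forward; pixel columns grow to the right and rows downward; lengths in m; the calibration is good to about 2 mm. A picture is of the moment at which its call begins. There is no depth.
A pose or a line that the arm cannot do raises bot.IKError and nothing moves.
- hand_in(): hands the job in; it is judged then, once.
The state is a dict: "time_s": time; "joint_pos": joint angles; "joint_vel": joint speeds; "joint_efforts": joint torques, N m; "position": TCP position; "orientation": TCP orientation; "wrist_force": force on the tool from outside, world axes, zero at the start; "ft_torque": the same for the moment, N m; "gripper_width": finger opening in m; "grip_force": force on a finger pad.
Only numpy, scipy, OpenCV 4.12 (cv2) and the standard library are available. Lean on these libraries where they do the work, as an engineer would, in place of code of your own. Each camera call takes 0.05 s, during which the arm holds its last target. There are 200 camera calls.

## Working session

There is one attempt and no reset: what is moved stays moved. The work goes in short steps, each a Python script; the robot and the scene stay as the last script left them, time stands still between calls to the robot, and variables do not carry over. Pictures are saved under pics/ and viewed, at most 10 in all, crops included, and the job is handed in when it is done.

```bash
mkdir -p pics; python3 - <<'E'
from workcell import *
import cv2,numpy as np
for n in("scene","top"):
    r=vision.read_camera(n); cv2.imwrite(f"pics/{n}0.png",cv2.cvtColor(r["frame"],cv2.COLOR_RGB2BGR))
    print(n,r["intrinsics"].tolist(),np.round(r["view"],4).tolist())
o=get_obs();print(o)
E
```

```text
scene [[509.9030866761692, 0.0, 276.6128235715976], [0.0, 509.9030866761692, 209.695465439596], [0.0, 0.0, 1.0]] [[-0.8456, 0.5339, -0.0016, 0.5144], [0.3202, 0.5048, -0.8016, -0.1481], [-0.4272, -0.6783, -0.5978, 1.526], [0.0, 0.0, 0.0, 1.0]]
top [[388.7617609372767, 0.0, 280.25924229178656], [0.0, 388.7617609372767, 205.66872035768105], [0.0, 0.0, 1.0]] [[0.0233, -0.9997, -0.0036, 0.0116], [-0.998, -0.023, -0.0586, 0.597], [0.0585, 0.0049, -0.9983, 0.7825], [0.0, 0.0, 0.0, 1.0]]
{'time_s': 0.1, 'joint_pos': array([ 1.19659541e+00,  3.53557578e-01,  1.63403763e+00,  1.64968097e-05,
        1.15523402e+00, -2.39408104e-03]), 'joint_vel': array([-0.00077919, -0.00111402, -0.00159697, -0.00161837,  0.00178092,
        0.00043456]), 'joint_efforts': array([ 7.40929681e-04, -6.06358767e+01, -3.42820072e+01,  1.18241819e-04,
        3.85265710e-03, -5.23724466e-06]), 'position': array([0.22689276, 0.58188879, 0.21795956]), 'orientation': array([ 1.84837703e-01,  9.82768865e-01, -6.05948003e-04, -1.23146456e-04]), 'wrist_force': array([-0.98338975, -0.70730059,  0.15250014]), 'ft_torque': array([-0.01266926,  0.00764008, -0.00990756]), 'grip_force': 0.0, 'gripper_width': 0.08497915332796563}
```

View pics/scene0.png

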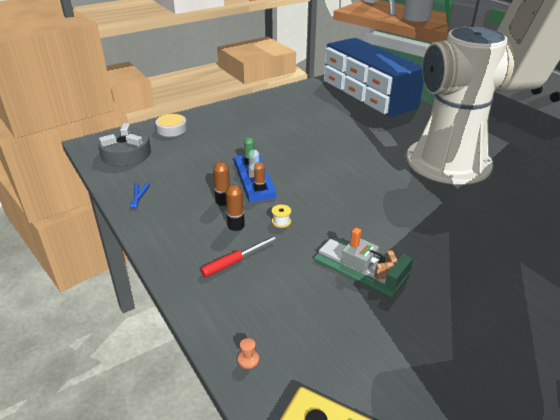

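View pics/top0.png

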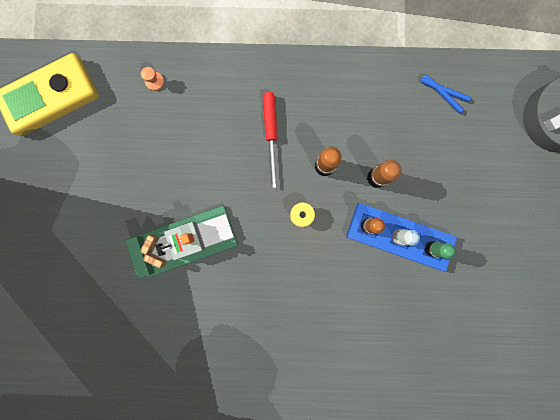

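Amber candidates (top image): (374,226) in the blue block, and (329,159) and (386,173) standing on the bench. The one in the block is smaller and stands in a well, so it fits. I'll confirm this in an enlarged crop, with the vise alongside.

```bash
python3 - <<'E'
import cv2,numpy as np
t=cv2.imread("pics/top0.png");s=cv2.imread("pics/scene0.png")
z=lambda im,x,y,w,h:cv2.resize(im[y:y+h,x:x+w],(400,300),interpolation=cv2.INTER_CUBIC)
a=np.hstack([z(t,340,190,128,96),z(t,120,198,128,96)]);b=np.hstack([z(s,200,130,120,90),z(s,308,220,112,84)])
cv2.imwrite("pics/crop1.png",np.vstack([a,b]))
E
```

```text
(no output)
```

View pics/crop1.png

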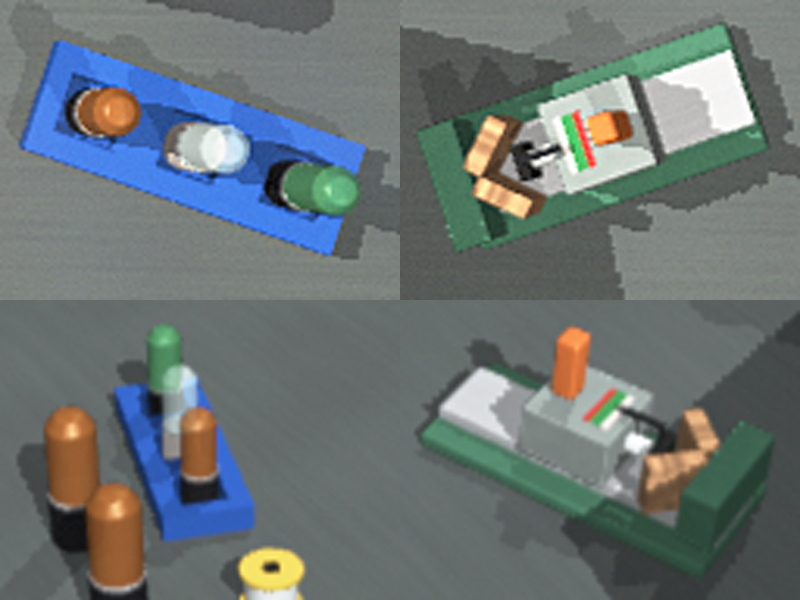

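```bash
cat > vis.py <<'E'
import cv2,numpy as np
from scipy.optimize import minimize
from workcell import vision
UP=4
def grab(): return {n:vision.read_camera(n) for n in("scene","top")}
def proj(c,P):
    P=np.asarray(P,float); q=P@c["view"][:3,:3].T+c["view"][:3,3]; q=q@c["intrinsics"].T
    return q[:,:2]/q[:,2:]
def box(x0,x1,y0,y1,z0,z1): return np.array([[x,y,z] for x in(x0,x1) for y in(y0,y1) for z in(z0,z1)])
def place(P,x,y,a): 
    c,s=np.cos(a),np.sin(a); return P@np.array([[c,s,0],[-s,c,0],[0,0,1]])+[x,y,0]
def mask(c,roi,f):
    x,y,w,h=roi; im=c["frame"][y:y+h,x:x+w]; im=cv2.resize(im,None,fx=UP,fy=UP,interpolation=cv2.INTER_CUBIC)
    m=f(cv2.cvtColor(im,cv2.COLOR_RGB2HSV).astype(int)).astype(np.uint8)
    n,l,st,_=cv2.connectedComponentsWithStats(m)
    keep=np.isin(l,[i for i in range(1,n) if st[i,4]>0.06*st[1:,4].max()])
    return keep.astype(np.uint8)
def hullimg(pts,shape,roi):
    p=(pts-np.array(roi[:2])+0.5)*UP-0.5
    o=np.zeros(shape,np.uint8); cv2.fillConvexPoly(o,np.round(cv2.convexHull(p.astype(np.float32))*16).astype(np.int32),1,shift=4); return o
def fit(cams,rois,f,model,p0,step,hull=True):
    ms={}
    for n,r in rois.items():
        m=mask(cams[n],r,f)
        if hull:
            h=cv2.convexHull(cv2.findNonZero(m)); m=np.zeros_like(m); cv2.fillConvexPoly(m,h,1)
        ms[n]=m
    def cost(p):
        t=0
        for n,m in ms.items():
            g=hullimg(proj(cams[n],model(p)),m.shape,rois[n]); t+=1-(g&m).sum()/max(1,(g|m).sum())
        return t
    p0=np.array(p0,float)
    for k in range(3):
        s=np.vstack([p0]+[p0+np.eye(len(p0))[i]*step[i]/(k+1) for i in range(len(p0))])
        r=minimize(cost,p0,method="Nelder-Mead",options=dict(initial_simplex=s,xatol=1e-5,fatol=1e-5,maxiter=600)); p0=r.x
    return r.x,r.fun
def topray(c,uv,z):
    R,t=c["view"][:3,:3],c["view"][:3,3]; d=R.T@np.linalg.inv(c["intrinsics"])@[*uv,1]; o=-R.T@t
    return o+d*(z-o[2])/d[2]
E
cat > m1.py <<'E'
from vis import *
cams=grab(); T=cams["top"]
green=lambda h:(h[...,0]>55)&(h[...,0]<92)&(h[...,1]>95)&(h[...,2]>25)
blue=lambda h:(h[...,0]>105)&(h[...,0]<130)&(h[...,1]>150)
amb=lambda h:((h[...,0]<16))&(h[...,1]>140)&(h[...,2]>60)
print("guess vise",topray(T,(181,241),.01),"rack",topray(T,(402,237),.022),"tube",topray(T,(378,226),.08))
R={}
g=topray(T,(402,237),.022)
# long axis in top image (356,222)->(455,255) = world dir
d=topray(T,(440,250),.022)-topray(T,(374,226),.022)
rk,e=fit(cams,dict(top=(335,185,140,105),scene=(225,140,60,70)),blue,lambda p:place(box(-.0375,.0375,-.105,.105,0,.022),*p),[g[0],g[1],np.arctan2(-d[0],d[1])],[.01,.01,.1]);print("rack",rk,e)
d=topray(T,(133,259),.0)-topray(T,(230,225),.0)
g=topray(T,(181,241),.01)
vm=lambda p:place(np.vstack([box(-.045,.045,-.095,.105,0,p[3]),box(-.045,.045,p[4],.105,0,.056)]),*p[:3])
v,e=fit(cams,dict(top=(110,190,145,100),scene=(305,220,115,85)),green,vm,[g[0],g[1],np.arctan2(-d[0],d[1]),.012,.085],[.01,.01,.1,.004,.01]);print("vise",v,e)
bar=lambda p:place(box(-.009,.009,-.020-p[0],-.004-p[0],.056,.1),*v[:3])
org=lambda h:(h[...,0]<14)&(h[...,1]>190)&(h[...,2]>90)
j,e=fit(cams,dict(top=(174,230,22,22),scene=(346,224,20,26)),org,bar,[.006],[.004]);print("travel",j,e)
bar2=lambda p:place(box(-.009,.009,-.008,.008,.056,.1),p[0],p[1],v[2])
b0=place(np.array([[0,-.012-j[0],0]]),*v[:3])[0]
b,e=fit(cams,dict(top=(174,230,22,22),scene=(346,224,20,26)),org,bar2,b0[:2],[.004,.004]);print("bar",b,e,"pred",b0[:2])
th=np.linspace(0,2*np.pi,40)
ring=lambda r,z:np.c_[r*np.cos(th),r*np.sin(th),0*th+z]
tm=lambda p:np.vstack([ring(.015,.040),ring(.015,.086),ring(.011,.092),ring(.006,.095)])+[p[0],p[1],0]
g=topray(T,(378,226),.08)
for nm,rr in(("both",dict(top=(358,210,32,30),scene=(248,155,22,40))),("top",dict(top=(358,210,32,30)))):
    t,e=fit(cams,rr,amb,tm,g[:2],[.006,.006]);print("tube",nm,t,e)
rl=(t-rk[:2]);c,s=np.cos(rk[2]),np.sin(rk[2]);print("tube in rack",c*rl[0]+s*rl[1],-s*rl[0]+c*rl[1])
np.savez("m.npz",v=v,rk=rk,t=t,b=b)
# overlay
for n,c in cams.items():
    im=cv2.resize(cv2.cvtColor(c["frame"],cv2.COLOR_RGB2BGR),None,fx=4,fy=4,interpolation=cv2.INTER_CUBIC)
    def dr(P,col):cv2.polylines(im,[np.round(cv2.convexHull(((proj(c,P)+.5)*4-.5).astype(np.float32))).astype(int)],1,col,1)
    dr(vm(v),(255,0,255));dr(place(box(-.0375,.0375,-.105,.105,0,.022),*rk),(0,255,255));dr(bar2(b),(255,255,0));dr(tm(t),(255,255,255))
    dr(place(np.array([[-.025,.0495,.056],[.025,.0495,.056],[0,.075,.056]]),*v[:3]),(255,0,0))
    cv2.imwrite(f"pics/ov_{n}.png",im)
a=cv2.imread("pics/ov_top.png");s=cv2.imread("pics/ov_scene.png")
z=lambda im,x,y:im[y*4:y*4+300,x*4:x*4+400].copy() if 0 else cv2.resize(im[y*4:y*4+4*96,x*4:x*4+4*128],(400,300),interpolation=cv2.INTER_AREA)
cv2.imwrite("pics/ov.png",np.vstack([np.hstack([z(a,340,190),z(a,120,198)]),np.hstack([z(s,200,130),z(s,300,215)])]))
E
python3 m1.py
```

```text
guess vise [0.51911318 0.22901586 0.01      ] rack [ 0.5381947  -0.22365465  0.022     ] tube [ 0.55870538 -0.16036308  0.08      ]
rack [ 0.53954967 -0.22373008  2.82067499] 0.1984638226217379
vise [5.21579250e-01 2.14668007e-01 3.61474735e-01 1.73891172e-05
 1.04481195e-01] 0.2915597158112072
travel [0.00951042] 1.4650409830696596
bar [0.52649512 0.19318604] 1.4463493101572364 pred [0.5291865  0.19454767]
tube both [ 0.56066782 -0.15741559] 0.43795165691003
tube top [ 0.56049046 -0.15566737] 0.1723226090788894
tube in rack 0.0015978513931001609 -0.07119337462552683
```

View pics/ov.png

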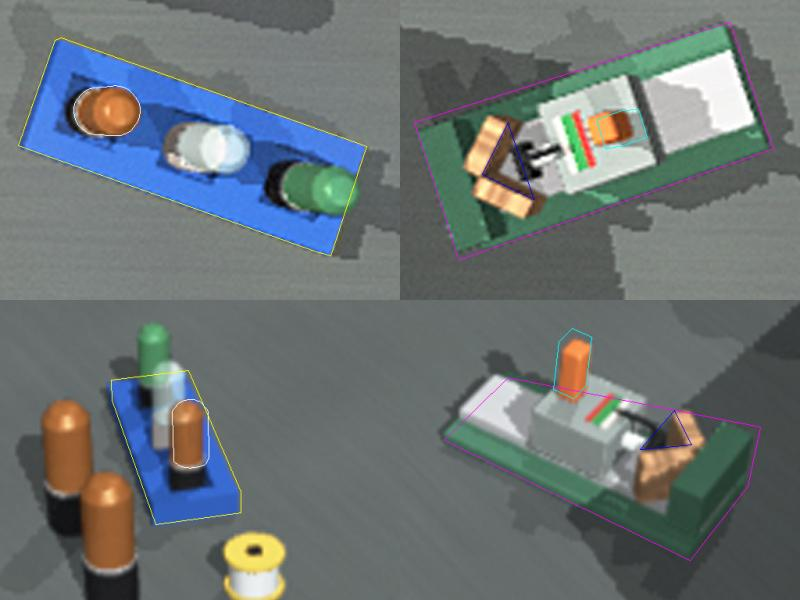

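```bash
python3 - <<'E'
s=open("m1.py").read()
s=s.replace("box(-.045,.045,p[4],.105,0,.056)","box(-p[5],p[5],p[4],.105,0,.056)").replace(".012,.085],[.01,.01,.1,.004,.01])",".012,.085,.041],[.01,.01,.1,.004,.01,.004])")
s=s.replace("g=topray(T,(181,241),.01)\n","g=np.array([.518,.215,0])\n")
s=s.replace("top=(174,230,22,22)","top=(180,230,18,16)").replace("(h[...,0]<14)&(h[...,1]>190)&(h[...,2]>90)","(h[...,0]<18)&(h[...,1]>150)&(h[...,2]>70)")
s=s.replace("# overlay","""
for n,r in dict(top=(180,230,18,16),scene=(346,224,20,26)).items():
    m=mask(cams[n],r,org);print(n,"bar mask bbox",np.array(cv2.boundingRect(m))/4+[r[0],r[1],0,0],"model",proj(cams[n],bar2(b)).min(0),proj(cams[n],bar2(b)).max(0))
hm=cv2.cvtColor(cams['scene']['frame'],cv2.COLOR_RGB2HSV);print('bar px hsv',hm[237,355],hm[228:248:4,355].tolist())
tt=cv2.cvtColor(T['frame'],cv2.COLOR_RGB2HSV);print(tt[239,180:196].tolist())
gm={n:mask(cams[n],r,green) for n,r in dict(top=(110,190,145,100),scene=(305,220,115,85)).items()}
""")
s=s.replace("    def dr","    r=dict(top=(110,190),scene=(305,220))[n];m=gm[n];sub=im[r[1]*4:r[1]*4+m.shape[0],r[0]*4:r[0]*4+m.shape[1]];sub[m>0]=sub[m>0]//2+np.array([0,100,0],np.uint8)\n    def dr")
open("m1.py","w").write(s)
E
python3 m1.py
```

```text
guess vise [0.51911318 0.22901586 0.01      ] rack [ 0.5381947  -0.22365465  0.022     ] tube [ 0.55870538 -0.16036308  0.08      ]
rack [ 0.53956859 -0.22366066  2.81967522] 0.19795590949010045
vise [5.22051765e-01 2.14710175e-01 3.65498373e-01 4.48872302e-05
 1.04554947e-01 3.64663750e-02] 0.23449901298099673
travel [0.00407292] 0.4820431839086705
bar [0.52775347 0.19973351] 0.4809370765111497 pred [0.52779646 0.19969894]
tube both [ 0.56071124 -0.157344  ] 0.4362406857125176
tube top [ 0.56050384 -0.15578908] 0.16953262786596124
tube in rack 0.0016137999724878324 -0.0710086747021269
top bar mask bbox [180.25 233.75  13.75  10.5 ] model [178.74243397 231.93061057] [195.43126907 244.32685312]
scene bar mask bbox [351.   227.75  10.    19.75] model [350.15020358 225.4156081 ] [362.4750616  247.86483705]
bar px hsv [ 11 184 204] [[11, 172, 239], [12, 175, 245], [11, 182, 205], [10, 182, 205], [11, 182, 212]]
[[11, 133, 218], [16, 177, 255], [16, 165, 255], [17, 164, 254], [16, 166, 254], [16, 165, 255], [16, 164, 255], [15, 167, 255], [11, 188, 244], [9, 188, 148], [11, 188, 118], [11, 177, 127], [11, 204, 124], [11, 179, 117], [17, 58, 128], [78, 19, 172]]
```

View pics/ov.png

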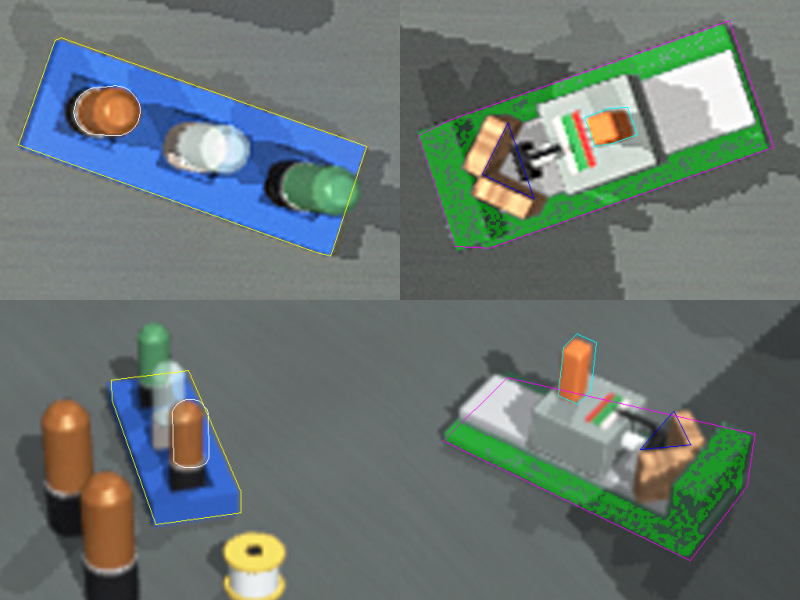

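```bash
cat > m2.py <<'E'
from vis import *
exec(open("m1.py").read().split("print(\"guess")[0].split("import *")[1])
RK=lambda p:place(box(-.0375,.0375,-.105,.105,0,.022),*p)
vm=lambda p:place(np.vstack([box(-.045,.045,-.095,.105,0,.014),box(-p[3],p[3],.085,.105,0,.056)]),*p[:3])
org=lambda h:(h[...,0]<19)&(h[...,1]>110)&(h[...,2]>70)
rk,e=fit(cams,dict(top=(335,185,140,105)),blue,RK,[.5395,-.2237,2.82],[.01,.01,.05]);print("rack",rk,e)
v,e=fit(cams,dict(top=(110,190,145,100)),green,vm,[.52,.214,.36,.04],[.006,.006,.05,.004]);print("vise",v,e)
bb,e=fit(cams,dict(top=(179,230,18,16)),org,lambda p:place(box(-.009,.009,-.008,.008,.056,.1),p[0],p[1],v[2]),[.525,.2],[.004,.004]);print("bar",bb,e)
l=place(np.array([[*(bb-v[:2]),0]]),0,0,-v[2])[0];print("bar in vise mm",l*1e3,"travel",-12-l[1]*1e3)
# scene residual offsets (px) of these models: shift model in scene to match
def off(roi,f,P):
    c=cams["scene"];m=mask(c,roi,f);h=cv2.convexHull(cv2.findNonZero(m));m[:]=0;cv2.fillConvexPoly(m,h,1)
    def cost(d): g=hullimg(proj(c,P)+d,m.shape,roi);return 1-(g&m).sum()/(g|m).sum()
    return minimize(cost,[0,0],method="Nelder-Mead",options=dict(initial_simplex=[[0,0],[3,0],[0,3]])).x
print("scene off rack",off((225,140,60,70),blue,RK(rk)),"bar",off((346,224,20,26),org,place(box(-.009,.009,-.008,.008,.056,.1),*bb,v[2])))
np.savez("m.npz",v=v,rk=rk,bb=bb)
E
python3 m2.py
```

```text
rack [ 0.5389488  -0.22348291  2.82548282] 0.006502752990317107
vise [0.52152768 0.21614002 0.36781892 0.03771573] 0.03437030277002362
bar [0.5267788  0.20155108] 0.1572327044025157
bar in vise mm [ -0.34601054 -15.50134974   0.        ] travel 3.50134974240167
scene off rack [-1.14949036  0.65883636] bar [-2.01452637  0.28930664]
```

```bash
cat > rob.py <<'E'
import numpy as np
from scipy.spatial.transform import Rotation as R
from workcell import *
from vis import *
M=np.load("m.npz");V=M["v"][:3];RKP=M["rk"]
def vp(x,y,z): return place(np.array([[x,y,z]]),*V)[0]
def ori(phi):
    c,s=np.cos(phi),np.sin(phi);return R.from_matrix(np.array([[-s,c,0],[c,s,0],[0,0,-1]])).as_quat()
def best(pos,phi):
    q=get_obs()["joint_pos"];o=[(abs(j-q).max(),k) for k in(phi,phi+np.pi) for j in[kinematics.solve_ik(pos,ori(k))] if j is not None]
    return ori(min(o)[1])
def st(tag=""):
    o=get_obs();p=o["position"];l=place(np.array([[*(p[:2]-V[:2]),p[2]]]),0,0,-V[2])[0]
    f=place(o["wrist_force"][None],0,0,-V[2])[0]
    print(tag,"t%.1f"%o["time_s"],"tcp",np.round(p,4),"vise mm",np.round(l*1e3,1),"F(vise)",np.round(f,1),"w%.4f"%o["gripper_width"],"g%.1f"%o["grip_force"]);return l,f,o
E
python3 - <<'E'
from rob import *
c=vision.read_camera("top")
for uv in((381,180),(323,166)): print("big tube base~",topray(c,uv,.0)[:2])
print("spool",topray(c,(303,214),.036)[:2])
print("joint range check", [None if kinematics.solve_ik(p,ori(a)) is None else np.round(kinematics.solve_ik(p,ori(a)),2) for p,a in((vp(0,-.016,.081),V[2]),(vp(0,-.016,.081),V[2]+np.pi))])
q=best(vp(0,-.0155,.081),V[2])
b=M["bb"]
hand.move_gripper(.06,30)
bot.reach([b[0],b[1],.17],q)
bot.servo_line([b[0],b[1],.081],velocity=.12)
st("pre")
hand.move_gripper(.0,35)
st("grip")
c=vision.read_camera("top")
im=cv2.resize(c["frame"][190:290,110:250],None,fx=4,fy=4,interpolation=cv2.INTER_CUBIC)
cv2.imwrite("pics/grip.png",cv2.cvtColor(im,cv2.COLOR_RGB2BGR))
E
```

```text
big tube base~ [ 0.65672661 -0.18562261]
big tube base~ [ 0.68370626 -0.0628652 ]
spool [ 0.57980099 -0.02065632]
joint range check [array([ 0.36,  0.43,  1.88, -0.  ,  0.84, -0.01]), None]
pre t3.5 tcp [0.5272 0.2018 0.0816] vise mm [  0.2 -15.4  81.6] F(vise) [0.9 0.2 0.2] w0.0600 g0.0
grip t4.0 tcp [0.5273 0.2017 0.0817] vise mm [  0.1 -15.5  81.7] F(vise) [-0.5 -0.1  7. ] w0.0166 g34.5
```

```bash
python3 - <<'E'
from rob import *
l0=st("grip")[0]
z=get_obs()["position"][2]
def tgt(y): return [*vp(l0[0],y,0)[:2],z]
y=-.012-.062
bot.servo_line(tgt(y),velocity=.05); st("at62")
for i in range(10):
    y-=.001; bot.servo_line(tgt(y),velocity=.02); l,f,_=st()
    if f[1]>22: break
c=vision.read_camera("top")
im=cv2.resize(c["frame"][190:290,110:250],None,fx=4,fy=4,interpolation=cv2.INTER_CUBIC)
cv2.imwrite("pics/open.png",cv2.cvtColor(im,cv2.COLOR_RGB2BGR))
E
```

```text
grip t4.0 tcp [0.5272 0.2017 0.0817] vise mm [  0.1 -15.5  81.7] F(vise) [-1.6  0.6  6.1] w0.0163 g34.5
at62 t5.3 tcp [0.5476 0.1483 0.0817] vise mm [ -0.  -72.6  81.7] F(vise) [-0.3  8.4  1.5] w0.0164 g34.1
 t5.6 tcp [0.5479 0.1476 0.0817] vise mm [ -0.  -73.5  81.7] F(vise) [-0.4  8.4  1.4] w0.0165 g34.1
 t5.8 tcp [0.5482 0.1467 0.0817] vise mm [ -0.1 -74.4  81.7] F(vise) [-0.9  9.3  1.8] w0.0164 g34.1
 t6.1 tcp [0.5486 0.1458 0.0817] vise mm [ -0.1 -75.4  81.7] F(vise) [-0.9  8.5  2.7] w0.0168 g34.1
 t6.3 tcp [0.5488 0.1453 0.0817] vise mm [ -0.1 -75.9  81.7] F(vise) [-0.2 12.6  2. ] w0.0166 g34.3
 t6.6 tcp [0.5488 0.1453 0.0817] vise mm [ -0.1 -75.9  81.7] F(vise) [ 0.5 18.   2.7] w0.0163 g34.3
 t6.8 tcp [0.5488 0.1452 0.0817] vise mm [ -0.1 -76.   81.7] F(vise) [ 0.2 23.4  2.4] w0.0164 g34.4
```

```bash
python3 - <<'E'
from rob import *
l,f,o=st("stop");p=o["position"].copy();np.savez("grip.npz",l=l,p=p,q=o["orientation"])
bot.servo_line(p,velocity=.03);l,f,o=st("relaxed");np.savez("grip.npz",l=l,p=o["position"],q=o["orientation"])
hand.move_gripper(.05)
bot.servo_line([p[0],p[1],.17],velocity=.2)
t=np.array([.5605,-.1560])
bot.reach([.5605,-.156,.20],best([.5605,-.156,.2],RKP[2]))
hand.move_gripper(.055,25)
bot.servo_line([*t,.12],velocity=.15)
bot.servo_line([*t,.062],velocity=.06)
st("at tube")
hand.move_gripper(0,22)
st("gripped")
bot.servo_line([*t,.075],velocity=.03)
st("lift")
bot.servo_line([*t,.20],velocity=.12)
st("up")
for n,c in grab().items(): cv2.imwrite(f"pics/up_{n}.png",cv2.cvtColor(c["frame"],cv2.COLOR_RGB2BGR))
a=cv2.imread("pics/up_top.png");b=cv2.imread("pics/up_scene.png")
z=lambda im,x,y,w,h:cv2.resize(im[y:y+h,x:x+w],(400,300),interpolation=cv2.INTER_CUBIC)
cv2.imwrite("pics/up.png",np.hstack([np.vstack([z(a,330,140,160,120),z(a,110,190,140,105)]),np.vstack([z(b,190,80,160,120),z(b,300,215,128,96)])]))
E
```

```text
stop t6.9 tcp [0.5488 0.1452 0.0817] vise mm [ -0.1 -76.   81.7] F(vise) [ 0.2 22.1  2.8] w0.0162 g34.4
relaxed t7.2 tcp [0.5486 0.1457 0.0817] vise mm [ -0.1 -75.5  81.7] F(vise) [0.4 5.7 1.5] w0.0164 g34.4
at tube t11.3 tcp [ 0.5608 -0.1561  0.0623] vise mm [ -97.2 -361.4   62.3] F(vise) [-0.5 -0.1  0.5] w0.0547 g0.0
gripped t11.7 tcp [ 0.5609 -0.1561  0.0625] vise mm [ -97.1 -361.5   62.5] F(vise) [0.3 0.9 3.7] w0.0283 g21.7
lift t12.3 tcp [ 0.5605 -0.156   0.0751] vise mm [ -97.5 -361.3   75.1] F(vise) [ 0.2 -0.2 -1. ] w0.0279 g21.7
up t13.5 tcp [ 0.5599 -0.1558  0.1992] vise mm [ -97.9 -360.9  199.2] F(vise) [ 0.2  0.4 -0.9] w0.0283 g21.7
```

View pics/up.png

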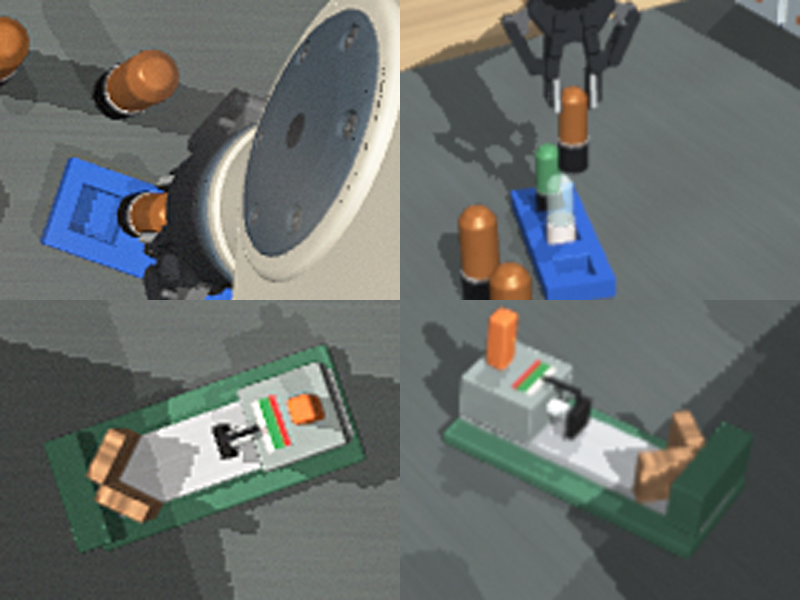

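```bash
python3 - <<'E'
from rob import *
Y=.037
h=vp(0,Y,.2); q=best(h,V[2])
bot.reach(h,q); bot.dwell(.3); st("above")
bot.servo_line(vp(0,Y,.095),velocity=.12)
bot.servo_line(vp(0,Y,.077),velocity=.04); bot.dwell(.2)
l,f0,_=st("near"); z=.077
for i in range(12):
    z-=.0006; bot.servo_line(vp(0,Y,z),velocity=.015); l,f,_=st()
    if f[2]-f0[2]>2.0: break
hand.move_gripper(.046)
st("open")
bot.servo_line(vp(0,Y,.12),velocity=.08)
bot.servo_line(vp(0,Y,.2),velocity=.2)
g=np.load("grip.npz")
bot.reach([g["p"][0],g["p"][1],.20],g["q"])
st("clear")
for n,c in grab().items(): cv2.imwrite(f"pics/pl_{n}.png",cv2.cvtColor(c["frame"],cv2.COLOR_RGB2BGR))
a=cv2.imread("pics/pl_top.png");b=cv2.imread("pics/pl_scene.png")
z=lambda im,x,y,w,h:cv2.resize(im[y:y+h,x:x+w],(400,300),interpolation=cv2.INTER_CUBIC)
cv2.imwrite("pics/pl.png",np.hstack([z(a,110,190,140,105),z(b,300,200,128,96)]))
E
```

```text
above t15.4 tcp [0.5085 0.2501 0.2   ] vise mm [1.00e-01 3.63e+01 2.00e+02] F(vise) [-0.2 -0.1 -0.5] w0.0280 g21.7
near t17.2 tcp [0.5084 0.2507 0.0772] vise mm [ 0.2 37.  77.2] F(vise) [-0.4 -1.1 -1. ] w0.0282 g21.8
 t17.4 tcp [0.5083 0.2507 0.0765] vise mm [ 0.  37.  76.5] F(vise) [-0.   0.1 -1.2] w0.0283 g21.8
 t17.7 tcp [0.5082 0.2506 0.0758] vise mm [-0.  37.  75.8] F(vise) [-0.3 -0.2 -0.3] w0.0286 g21.8
 t17.9 tcp [0.5082 0.2506 0.0752] vise mm [-0.  37.  75.2] F(vise) [-0.1  0.1 -0.1] w0.0281 g21.8
 t18.2 tcp [0.5082 0.2507 0.0746] vise mm [ 0.  37.  74.6] F(vise) [ 0.4 -0.7 -1.7] w0.0283 g21.8
 t18.4 tcp [0.5085 0.2508 0.0744] vise mm [ 0.3 37.1 74.4] F(vise) [-0.4  0.3  5. ] w0.0284 g22.1
open t18.8 tcp [0.5081 0.2506 0.0738] vise mm [-0.2 37.  73.8] F(vise) [-0.7 -0.1  0.5] w0.0458 g0.0
clear t20.6 tcp [0.5478 0.1448 0.1982] vise mm [ -1.1 -76.  198.2] F(vise) [-0.2 -0.9 -1.4] w0.0462 g0.0
```

View pics/pl.png

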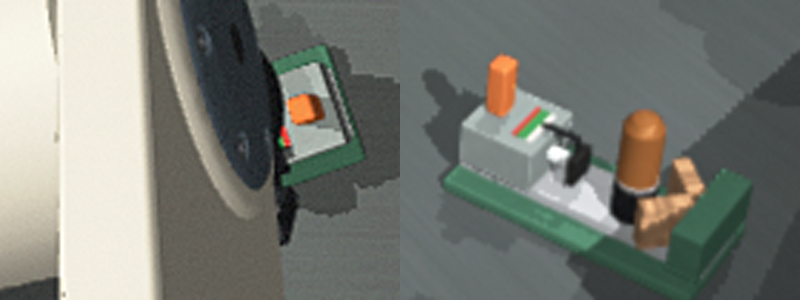

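```bash
python3 - <<'E'
from rob import *
g=np.load("grip.npz");p=g["p"]
hand.move_gripper(.05)
bot.reach([p[0],p[1],.17],g["q"])
bot.servo_line(p,ori=g["q"],velocity=.12); bot.dwell(.2); st("pre")
hand.move_gripper(0,35); l0=st("grip")[0]
np.savez("slide.npz",l0=l0,z=p[2])
tgt=lambda d:[*vp(l0[0],l0[1]+d,0)[:2],p[2]]
bot.servo_line(tgt(.022),velocity=.04); st("22")
for d in(.03,.038,.044): bot.servo_line(tgt(d),velocity=.012); st(d)
for n,c in grab().items(): cv2.imwrite(f"pics/s1_{n}.png",cv2.cvtColor(c["frame"],cv2.COLOR_RGB2BGR))
a=cv2.imread("pics/s1_top.png");b=cv2.imread("pics/s1_scene.png")
z=lambda im,x,y,w,h:cv2.resize(im[y:y+h,x:x+w],(400,300),interpolation=cv2.INTER_CUBIC)
cv2.imwrite("pics/s1.png",np.hstack([z(a,110,190,140,105),z(b,310,210,100,75)]))
E
```

```text
pre t22.2 tcp [0.5492 0.1458 0.0825] vise mm [  0.5 -75.5  82.5] F(vise) [ 0.3 -0.1 -0.3] w0.0499 g0.0
grip t22.6 tcp [0.5486 0.1457 0.0821] vise mm [ -0.  -75.5  82.1] F(vise) [-1.7 -0.9  5.7] w0.0168 g34.3
22 t23.3 tcp [0.5412 0.1651 0.0821] vise mm [  0.  -54.7  82.1] F(vise) [-2.2 -7.6  4.5] w0.0162 g34.2
0.03 t24.1 tcp [0.5385 0.1721 0.0821] vise mm [  0.  -47.2  82.1] F(vise) [-2.1 -9.8  5. ] w0.0166 g34.2
0.038 t24.9 tcp [0.5357 0.1796 0.0821] vise mm [  0.1 -39.2  82.1] F(vise) [-2.  -9.5  5.3] w0.0159 g34.2
0.044 t25.6 tcp [0.5335 0.1852 0.0821] vise mm [  0.1 -33.2  82.1] F(vise) [-1.9 -9.8  5.3] w0.0165 g34.2
```

View pics/s1.png

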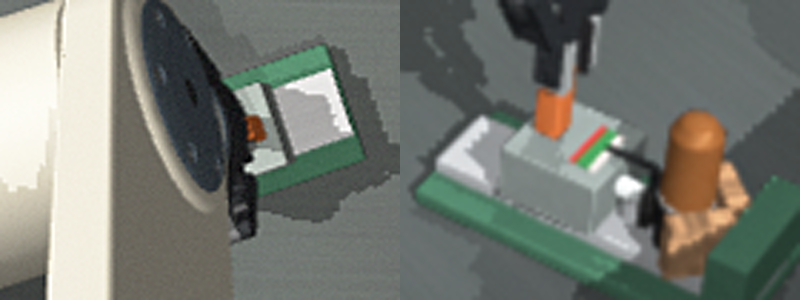

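Tube is upright at the V and the cushion is just touching it. I'll continue to half compression.

```bash
python3 - <<'E'
from rob import *
s=np.load("slide.npz");l0=s["l0"];d=.044
tgt=lambda d:[*vp(l0[0],l0[1]+d,0)[:2],float(s["z"])]
while d<.056:
    d+=.0015; bot.servo_line(tgt(d),velocity=.012); l,f,_=st("%.4f"%d)
    if l[1]>-.0257 or f[1]<-22: break
bot.dwell(.3);st("end")
c=vision.read_camera("scene");b=cv2.cvtColor(c["frame"],cv2.COLOR_RGB2BGR)
cv2.imwrite("pics/s2.png",cv2.resize(b[210:285,310:410],(800,600),interpolation=cv2.INTER_CUBIC))
E
```

```text
0.0455 t26.0 tcp [0.533  0.1866 0.0821] vise mm [  0.1 -31.7  82.1] F(vise) [ -1.4 -10.2   4.5] w0.0164 g34.2
0.0470 t26.2 tcp [0.5325 0.1879 0.0821] vise mm [  0.1 -30.3  82.1] F(vise) [ -1.8 -10.3   6.3] w0.0165 g34.2
0.0485 t26.5 tcp [0.532  0.1893 0.0821] vise mm [  0.1 -28.9  82.1] F(vise) [ -2.1 -10.8   5.2] w0.0164 g34.2
0.0500 t26.8 tcp [0.5315 0.1905 0.0821] vise mm [  0.1 -27.5  82.1] F(vise) [ -1.8 -12.    5.6] w0.0168 g34.2
0.0515 t27.1 tcp [0.531  0.1918 0.0821] vise mm [  0.1 -26.1  82.1] F(vise) [ -1.6 -12.5   5.1] w0.0166 g34.2
0.0530 t27.3 tcp [0.5305 0.1931 0.0821] vise mm [  0.1 -24.7  82.1] F(vise) [ -1.6 -12.7   5. ] w0.0165 g34.2
end t27.6 tcp [0.5305 0.1931 0.0821] vise mm [  0.1 -24.7  82.1] F(vise) [ -1.7 -12.7   5.1] w0.0163 g34.2
```

View pics/s2.png

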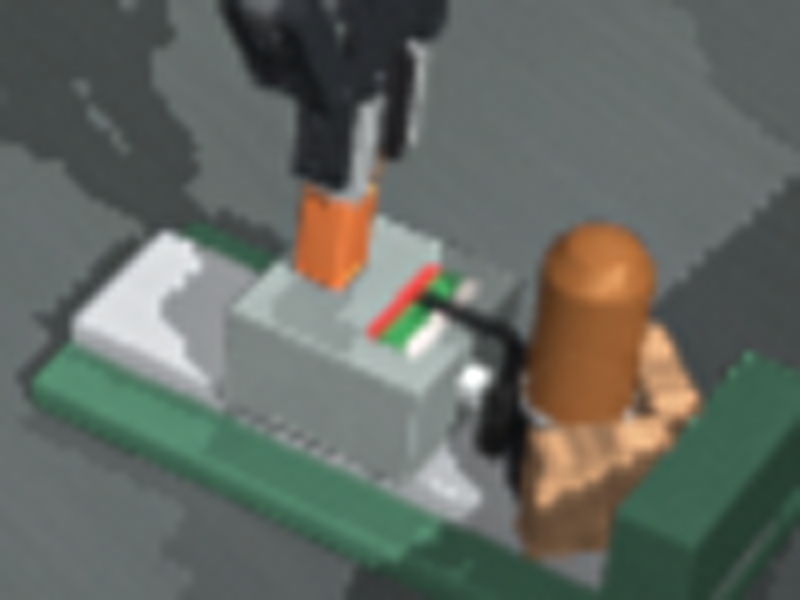

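```bash
python3 - <<'E'
from rob import *
p=get_obs()["position"].copy()
l=st()[0]
bot.servo_line([*vp(l[0],l[1]+.0011,0)[:2],p[2]],velocity=.02); st("relax")
hand.move_gripper(.05)
bot.servo_line([p[0],p[1],.2],velocity=.12)
bot.reach([.35,.42,.25],best([.35,.42,.25],V[2])); bot.dwell(.3)
st("away")
cs=grab()
a,b=[cv2.cvtColor(cs[n]["frame"],cv2.COLOR_RGB2BGR) for n in("top","scene")]
cv2.imwrite("pics/f_top.png",a);cv2.imwrite("pics/f_scene.png",b)
z=lambda im,x,y,w,h:cv2.resize(im[y:y+h,x:x+w],(400,600),interpolation=cv2.INTER_CUBIC)
cv2.imwrite("pics/f.png",np.hstack([z(a,135,215,60,90)[:,:],z(b,340,200,68,102)]))
E
```

```text
t27.7 tcp [0.5305 0.1931 0.0821] vise mm [  0.1 -24.7  82.1] F(vise) [ -1.5 -12.8   4.7] w0.0167 g34.2
relax t27.9 tcp [0.5305 0.1931 0.0822] vise mm [  0.1 -24.7  82.2] F(vise) [-1.5 -7.8  2. ] w0.0163 g34.7
away t30.9 tcp [0.3506 0.4195 0.2498] vise mm [-86.4 251.2 249.8] F(vise) [-0.4 -0.9  0.3] w0.0498 g0.0
```

View pics/f.png

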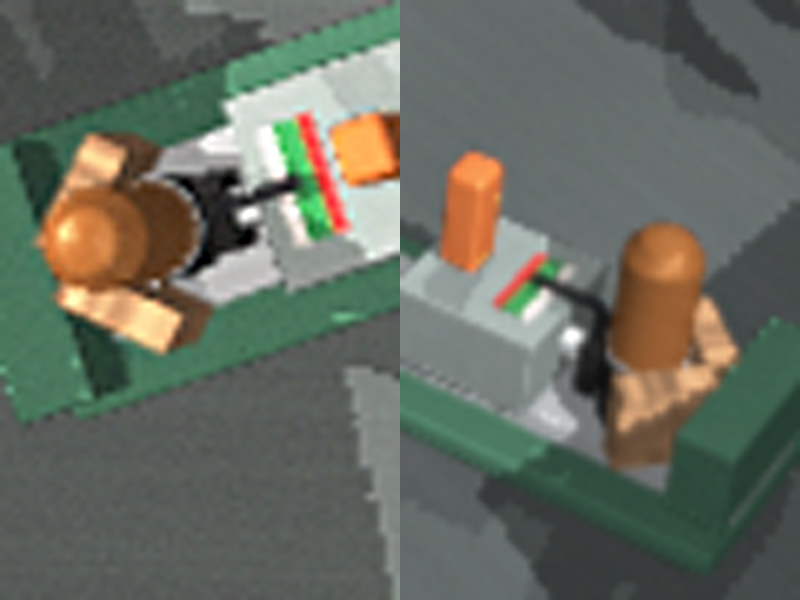

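The tube is upright and home in the V. In the top view the pointer tip (crop 298,185) lies inside the green band, and the jaw displacement gives about 8 mm of compression.

```bash
python3 -c "
from workcell import *
print(hand_in())"
```

```text
the job is handed in; nothing more can be done
None
```

The job is handed in at about 31 s: the amber tube stands upright and home in the V, with the cushion pressed in about 8 mm (estimated from jaw travel), the pointer in the green band and the bystanders untouched.

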